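# Lock the autosampler carousel with its locking pin

## Robot

A 6-joint arm with a two-finger parallel gripper is mounted at the origin on a cart in front of the work surface, level with it; the furniture and walls round the work are solid. World frame = base frame: x ahead of the robot, y to its left, z up, the work surface at z = 0. Lengths are in m, angles in degrees, forces in N, time in s.
With the tool pointing down it reaches from about 0.4 to 0.825 m from the base axis. Payload 7 kg.
Tool frame: the origin (TCP) lies midway between the tips of the shut fingers; the grasp point (between the pads) lies 19 mm behind it; z points along the fingers, y is the direction in which the jaws open and shut (so a half turn about z gives the same grasp; the last joint's range is limited). The gripper opens to 88 mm and grips with 3 to 60 N. Pads are 19 mm wide; open, the fingers measure 130 mm over their backs; the gripper's body (78 mm by 193 mm) begins 47 mm behind the grasp point.
Start: joints at [-52.649, 20.546, 0.682, 0, -70.136, -16.507], TCP at [0.24, -0.631, 0.202] pointing down, gripper open.
Joint ranges: [-176.03, 176.03], [-82.01, 121.73], [-58.28, 71.71], [-173.87, 95.51], [-174.79, -0.11], [-173.66, 173.66]. Speed limits (degrees/s): [136.94, 136.94, 172.46, 180, 180, 180].

## Interface

Orientations are given as a 3x3 rotation matrix whose columns are the frame's x, y, z axes.
In Python, from rig import robot gives the robot as it stands. Calls block until the motion is done:
- robot.goto(position, orientation): joint-space move of the TCP to a pose.
- robot.servo_line(position, ori=None, speed=0.15): straight line of the TCP; ori=None keeps the orientation; speed is the mean speed in m/s.
- robot.movej(angles): joint-space move.
- robot.move_gripper(opening): opening from 0.0 (shut) to 1.0 (fully open); the grip force is fixed at half the most; returns when the fingers have stopped.
- robot.dwell(seconds).
- robot.ik(position, orientation): joint angles nearest the present ones, or None.
- robot.grab_frame(name): name is "scene" or "top"; returns (picture, depth): 420x560x3 uint8, red, green, blue; 420x560 float32, m along the optical axis (not along the pixel's ray), 0 where there is no reading.
- robot.camera_info(name): a dict with "vfov" (degrees; the focal length in pixels is half the picture's height over the tangent of half this angle, whatever the lens; pixels are square), "cx", "cy" (the principal point, pixels), "view" (4x4, takes a point from world to camera coordinates). Camera axes: x right, y down, z forward; pixel columns grow to the right and rows downward; lengths in m; the calibration is good to about 2 mm. A picture is of the moment at which its call begins. camera_info takes no time and is no camera call.
A pose or a line that the arm cannot do raises robot.Unreachable and nothing moves.
- robot.job_done(): hands the job in, once; it reports no verdict.
Readings, each from a call of its own:
- robot.read_t(): time.
- robot.read_qpos(): joint angles.
- robot.read_qvel(): joint speeds.
- robot.read_effort(): joint torques, N m.
- robot.read_position(): TCP position.
- robot.read_tcp_rot(): TCP orientation.
- robot.read_force(): force on the tool from outside, world axes, zero at the start.
- robot.read_ft_torque(): the same for the moment, N m.
- robot.read_grip_width(): opening from 0.0 (shut) to 1.0 (fully open).
Only numpy, scipy, OpenCV 4.12 (cv2) and the standard library are available. Lean on these libraries where they do the work, as an engineer would, in place of code of your own. Each camera call takes 0.05 s, during which the arm holds its last target. There are 200 camera calls.

## Task

Lock the autosampler's carousel so that its jars can be changed: take the locking pin with the red knob out of its park hole, put it through the brass bush of the carousel until it stands on the deck underneath, and, pressing it down only lightly, turn the carousel with it in the direction of the red arrow (anticlockwise seen from above) until you feel it find the lock hole hidden in the deck. Then push the pin fully home, so that its collar lies on the bush, and let go of it, without moving the vials or the timer on the way.

Things in the scene. Friction and masses are not known exactly. Their poses are not given: they have to be found in the camera images.
- pin_knob (a point): locking pin, upright in its park hole (12 mm wide, 36 deep) in the sampler's near right corner; centre of its red knob, z up along the pin. Knob 26 mm across, 30 tall; below a 15 mm neck, then a collar 24 mm across, its underside 24 mm below this point; then a round steel shank 10 mm thick, the last 6 mm tapered to a flat 5 mm tip, 80 mm below this point. About 90 g
- lock_bush (a point): centre of the mouth of the brass bush in the carousel's top, 78 mm from the axis, 72 mm above the bench, z up; flange 31 mm across. Upright bore 11.6 mm, open below. A spring ball in it grips the pin with about 2 to 5 N, so the pin neither falls in nor lifts by itself. A pin standing on the deck has its knob's centre 48 mm above this point, one fully home 24 mm
- carousel (a joint): angle of the carousel (rad), growing anticlockwise seen from above, 0 with the bush at the sampler's front (its -x side); starts at -1.05 to -0.65 (bush left of the front), stops at -1.2 and 0.75. Drag about 0.12 N m; stays where left. Grey disc 190 mm across, top 70 mm above the bench; three closed jars fixed in cups on its far half reach 126 mm, two empty cups 82 mm above the bench
- sampler: the autosampler, a white square housing 240 x 240 x 40 mm fixed to the bench, origin on the carousel's axis at bench height, x away from the robot at yaw 0, z up. A needle tower 180 mm tall stands on its far left corner, with an arm over the rear of the carousel
- vial1: glass vial with white cap, 29 mm wide, 98 mm tall, right of the sampler; origin under its centre; to be left alone
- vial2: a second such vial beside it; to be left alone
- timer: white lab timer 64 x 64 x 20 mm on the right, origin under its centre; to be left alone
- deck (a point): point of the hidden deck on the carousel's axis, 40 mm above the bench, 32 mm below the bush's mouth. The smooth deck has a single lock hole, 12.5 mm wide, over 24 mm deep, on the circle of the bush (radius 78 mm), under the carousel where no camera sees it. Its place differs every time: 0.3 to 1.4 rad further on anticlockwise than the bush stands at the start
Mind the look-alikes: they are no part of the job. Of the things that look like the part that bears pin_knob, the largest one is meant.

How it is judged (in metres and radians):
On the way:
1. the pin stands upright in the carousel's bush, its tip on the hidden deck and not yet in the lock hole (knob centre 44 to 52 mm above the bush's mouth, within 5 mm of its axis) (z of pin_knob in the frame of lock_bush between 0.044 and 0.052 m and horizontal distance between pin_knob and lock_bush below 0.005 m), for 0.2 s.
At the end, for the whole second after the job is handed in: The pin is through the bush and in the lock hole, fully home (knob centre at most 27 mm above the bush's mouth, that is the collar within 3 mm of the bush), upright, released, and pin and carousel at rest (z of pin_knob in the frame of lock_bush below 0.027 m and horizontal distance between pin_knob and lock_bush below 0.005 m and angle between pin_knob's own z axis and vertical below 0.08 rad and linear speed of lock_pin below 0.01 m/s and velocity of joint carousel between -0.03 and 0.03 rad/s); the robot touches nothing.
It fails at once if the pin presses on the sampler (deck, bush or housing) with more than 40 N, which would score the deck or bend the pin (contact force between lock_pin and sampler above 40 N).
It fails at once if a vial or the timer is moved by more than 15 mm (distance of any of vial1, vial2, timer from where it was at the start of the episode above 0.015 m).
It also fails if it takes over 72 s, if anything falls off the work surface, if the arm or the gripper's body presses on something with over 40 N, if the wrist force passes 120 N, or if a joint passes its speed limit or range.

## Working session

There is one attempt and no reset: what is moved stays moved. The work goes in short steps, each a Python script; the robot and the scene stay as the last script left them, time stands still between calls to the robot, and variables do not carry over. Pictures are saved under pics/ and viewed, about 8 in all and at most 12, crops included, and the job is handed in when it is done.

```bash
ls; mkdir -p pics; cat > h.py <<'E'
import numpy as np, cv2
from rig import robot
def cam(n):
    i=robot.camera_info(n); V=np.array(i["view"]); f=210/np.tan(np.radians(i["vfov"])/2)
    return f,i["cx"],i["cy"],V
def back(n,u,v,d):  # pixel+depth -> world
    f,cx,cy,V=cam(n); p=np.array([(u-cx)/f*d,(v-cy)/f*d,d,1]); return (np.linalg.inv(V)@p)[:3]
def ray(n,u,v):
    o=back(n,u,v,0); r=back(n,u,v,1)-o; return o,r
def proj(n,p):
    f,cx,cy,V=cam(n); q=V@np.r_[p,1]; return cx+f*q[0]/q[2],cy+f*q[1]/q[2]
def atz(n,u,v,z):
    o,r=ray(n,u,v); return o+r*(z-o[2])/r[2]
def tri(*obs):
    A=np.zeros((3,3));b=np.zeros(3)
    for n,u,v in obs:
        o,r=ray(n,u,v); r=r/np.linalg.norm(r); P=np.eye(3)-np.outer(r,r); A+=P;b+=P@o
    return np.linalg.solve(A,b)
E
python3 - <<'E'
from h import *
for n in("scene","top"):
    p,d=robot.grab_frame(n); cv2.imwrite(f"pics/{n}0.png",p[:,:,::-1]); np.save(f"{n}0.npy",d)
    f,cx,cy,V=cam(n); print(n,f,cx,cy,V.round(3).tolist())
print(robot.read_t(),robot.read_tcp_rot(),robot.read_position())
E
```

```text
pics
scene 413.0686364749909 282.2262783665773 209.03648474289528 [[-0.911, -0.412, 0.006, 0.435], [-0.284, 0.616, -0.735, 0.214], [0.299, -0.672, -0.678, 0.802], [0.0, 0.0, 0.0, 1.0]]
top 400.7145805661701 281.1901246227027 207.25773254464198 [[0.013, -1.0, -0.012, -0.035], [-0.998, -0.012, -0.063, 0.501], [0.063, 0.012, -0.998, 1.0], [0.0, 0.0, 0.0, 1.0]]
0.1 [[-9.34575573e-01 -3.55763997e-01 -6.90500203e-04]
 [-3.55764624e-01  9.34574648e-01  1.32644818e-03]
 [ 1.73421479e-04  1.48532161e-03 -9.99998882e-01]] [ 0.2399931  -0.63038791  0.2010243 ]
```

View pics/scene0.png

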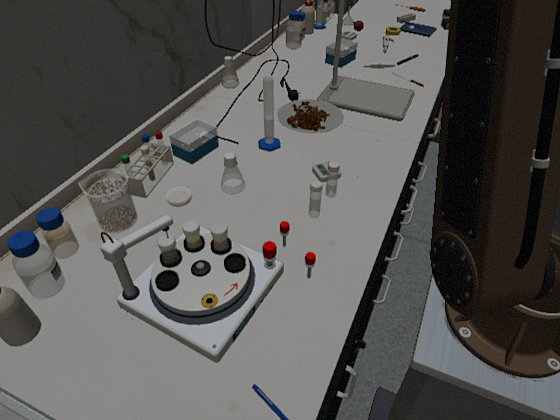

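View pics/top0.png

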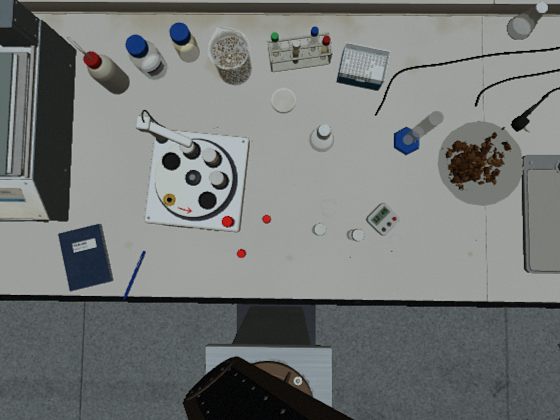

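Scene: sampler at about (200,290), pin knob (269,249), bush (209,300), two smaller pins at (285,228) and (310,259). Top: pin knob (228,222), bush (169,200), decoys (266,219) and (241,254). Next I enlarge the sampler in both views.

```bash
python3 - <<'E'
from h import *
a=cv2.imread("pics/scene0.png")[225:325,150:330]; b=cv2.imread("pics/top0.png")[125:240,138:278]
a=cv2.resize(a,None,fx=4,fy=4,interpolation=cv2.INTER_CUBIC)[:, :720]; cv2.imwrite("pics/c_scene.png",a)
b=cv2.resize(b,None,fx=5,fy=5,interpolation=cv2.INTER_CUBIC); cv2.imwrite("pics/c_top.png",b)
E
```

```text
(no output)
```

View pics/c_scene.png

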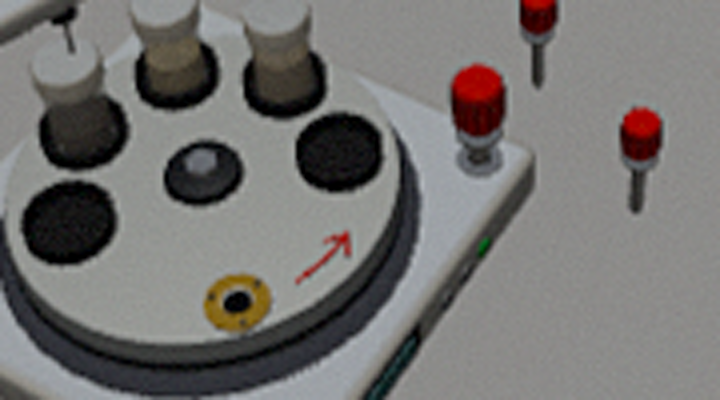

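View pics/c_top.png

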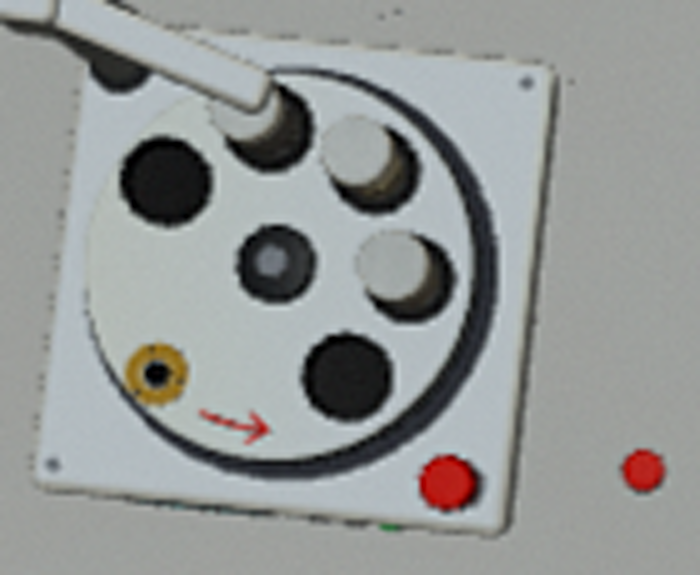

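```bash
python3 - <<'E'
from h import *
S=lambda x,y:("scene",150+x/4-.4,225+y/4-.4)
T=lambda x,y:("top",138+x/5-.4,125+y/5-.4)
b=tri(S(237,302),T(157,374)); print("bush",b, "at72", atz(*S(237,302),.072),atz(*T(157,374),.072))
k=tri(S(478,80),T(446,483)); print("knobtop",k)
c=(atz(*T(527,82),.04)+atz(*T(53,464),.04))/2; print("axis",c, "hub",tri(S(204,160),T(270,262)))
s=atz(*T(527,82),.04)-atz(*T(53,464),.04); print("diag yaw",s,np.degrees(np.arctan2(s[1],s[0]))+45)
yaw=np.arctan2(s[1],s[0])+np.pi/4
print("r",np.linalg.norm((b-c)[:2]))
v=b-c; print("ang", np.arctan2(v[1],v[0]), "carousel", (np.arctan2(v[1],v[0])-yaw-np.pi+np.pi)%(2*np.pi)-np.pi)
dt=np.load("top0.npy"); ds=np.load("scene0.npy")
for q in (T(448,483),T(180,374),S(478,78)):
    n,u,w=q; d=(dt if n=="top" else ds)[round(w),round(u)]; print(q,back(n,u,w,d))
for n,u,w in(("top",319.5,229.5),("top",356,235),("top",382,219)): print(back(n,u,w,dt[round(w),round(u)]))
E
```

```text
bush [0.51408944 0.24150571 0.07117253] at72 [0.51384119 0.24200614 0.072     ] [0.51389096 0.24119266 0.072     ]
knobtop [0.46260097 0.09687845 0.0988132 ]
axis [0.56816832 0.18512839 0.04      ] hub [0.56670505 0.18529138 0.08273888]
diag yaw [ 0.19425863 -0.23174857  0.        ] -5.029247885656915
r 0.07812124315168506
ang 2.3353889085339814 carousel -0.7184268105521352
('top', 227.2, 221.2) [0.46255363 0.09603247 0.09800479]
('top', 173.6, 199.4) [0.51403142 0.2301194  0.07190693]
('scene', 269.1, 244.1) [0.46348099 0.09526723 0.09826856]
[ 0.44602743 -0.11878098  0.09742243]
[ 0.43439845 -0.20321743  0.09787329]
[ 0.47497022 -0.28126818  0.02272054]
```

Both views agree: bush z 71 mm and radius 78.1 mm, knob top 98 mm (99 expected), carousel about -0.72. I go for the grasp.

```bash
cat >> h.py <<'E'
R=np.array([[-.9346,-.3557,0],[-.3557,.9346,0],[0,0,-1.]]); R[:,:2]/=np.linalg.norm(R[:,0])
PIN=np.array([.4625,.0965,.084]); BUSH=np.array([.514,.2415,.072]); AX=np.array([.5675,.1852])
def knob(): # grasp point = where the knob centre is when held
    return robot.read_position()-.019*np.array(robot.read_tcp_rot())[:,2]*1
def to(p,speed=.15):  # put the grasp point at p
    robot.servo_line(np.asarray(p)+[0,0,-.019],ori=R,speed=speed)
def st(m=""): print(m,round(robot.read_t(),2),knob().round(4),np.round(robot.read_force(),1),np.round(robot.read_ft_torque(),2),round(robot.read_grip_width(),3),flush=True)
E
python3 - <<'E'
from h import *
robot.goto(PIN+[0,0,.08-.019],R); st("above")
robot.move_gripper(.62); to(PIN+[0,0,.001],.1); st("at")
robot.move_gripper(0); st("grip")
p,d=robot.grab_frame("scene"); cv2.imwrite("pics/grip.png",cv2.resize(p[160:320,140:360,::-1],None,fx=3,fy=3)); 
E
```

```text
above 2.79 [0.4627 0.096  0.164 ] [-0.  -0.1  0.7] [ 0.01 -0.01 -0.  ] 0.999
at 4.5 [0.4629 0.0967 0.0855] [ 1.3 -0.2  0.4] [-0.02 -0.02 -0.03] 0.625
grip 5.11 [0.4627 0.0966 0.0851] [ 0.1 -0.2  1.1] [ 0.07  0.01 -0.01] 0.281
```

View pics/grip.png

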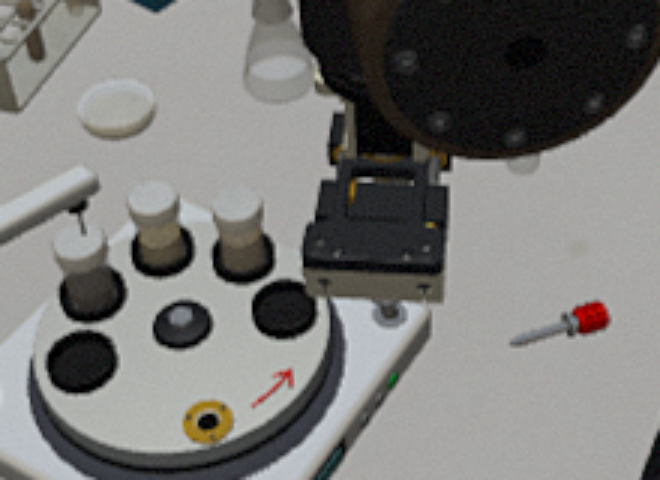

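The knob is gripped (24.7 mm of jaw opening). One of the decoy pins at scene (590,320) in the crop has toppled and lies on the bench, clear of the route. I lift, go over the bush and lower with force watching.

```bash
python3 - <<'E'
from h import *
k0=knob()
to(k0+[0,0,.05],.08); to(k0+[0,0,.105],.15); st("up")
f0=np.array(robot.read_force())
tgt=np.array([*(BUSH[:2]),.19]); to(tgt,.15); st("over"); 
to([*BUSH[:2],.157],.08); st("low")
p,d=robot.grab_frame("scene"); cv2.imwrite("pics/s2.png",cv2.resize(p[200:330,130:330,::-1],None,fx=4,fy=4)[:520,:800])
q,d=robot.grab_frame("top")
E
```

```text
up 6.45 [0.4621 0.0965 0.1892] [-1.  -1.1 -1.2] [-0.01  0.05 -0.  ] 0.285
over 7.62 [0.5137 0.2409 0.19  ] [ 1.  -0.3 -0.9] [-0.02  0.04 -0.01] 0.283
low 8.19 [0.5141 0.2413 0.157 ] [ 0.4 -0.1 -1.6] [ 0.   -0.02 -0.05] 0.279
```

View pics/s2.png

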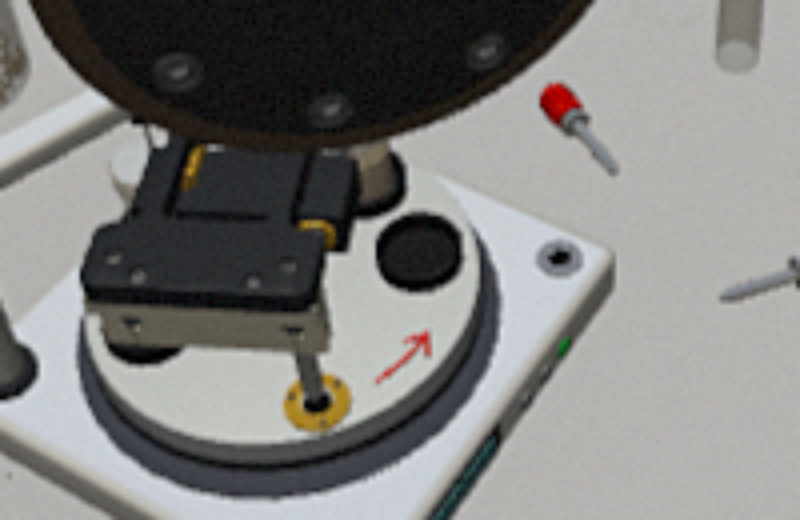

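The pin's tip stands right over the bush mouth (crop 316,400), upright. Both decoys simply lie on the bench. Now I lower in steps.

```bash
python3 - <<'E'
from h import *
f0=np.array(robot.read_force()); z=.157
while z>.117:
    z-=.002 if z>.124 else .001
    to([*BUSH[:2],z],.03); f=np.array(robot.read_force())-f0
    print(round(robot.read_t(),2),round(z,3),knob().round(4),f.round(1),np.round(robot.read_ft_torque(),2))
    if f[2]>7: break
    if np.hypot(f[0],f[1])>8 : break
robot.dwell(.3); st("end"); print(f0)
E
```

```text
8.54 0.155 [0.514  0.2415 0.1551] [ 0.2 -0.5 -1.2] [0.01 0.01 0.02]
8.79 0.153 [0.5139 0.2414 0.1529] [ 0.1 -0.6 -1.7] [-0.05 -0.04 -0.  ]
9.04 0.151 [0.5139 0.2414 0.1508] [ 0.6 -0.2 -0.8] [-0.    0.03 -0.01]
9.29 0.149 [0.5139 0.2414 0.1488] [-0.4 -0.6 -0.8] [0.02 0.03 0.02]
9.54 0.147 [0.5139 0.2415 0.1468] [-0.9 -0.7 -0.3] [-0.01  0.02 -0.  ]
9.79 0.145 [0.5139 0.2415 0.1448] [-0.8  0.3 -1. ] [-0.    0.02  0.03]
10.04 0.143 [0.5139 0.2414 0.1428] [-0.  -0.  -0.1] [ 0.04 -0.01  0.01]
10.29 0.141 [0.5139 0.2414 0.1409] [-0.2 -1.1 -1.5] [-0.01  0.04 -0.07]
10.54 0.139 [0.5139 0.2414 0.1388] [-0.3 -2.2 -0.1] [-0.04  0.02  0.02]
10.79 0.137 [0.5139 0.2415 0.1369] [-0.3 -1.2 -0.8] [ 0.01  0.03 -0.  ]
11.04 0.135 [0.514  0.2414 0.1348] [ 0.4 -0.5 -1.5] [-0.14 -0.1  -0.01]
11.29 0.133 [0.5138 0.2413 0.1328] [ 1.5 -1.1 -1.5] [-0.35 -0.14 -0.01]
11.54 0.131 [0.5138 0.2413 0.1307] [ 0.8 -1.6 -1.6] [-0.47 -0.18  0.02]
11.79 0.129 [0.5138 0.2414 0.1287] [ 0.3 -1.1 -1.7] [-0.5  -0.14  0.04]
12.04 0.127 [0.5138 0.2414 0.1268] [ 0.6 -1.5 -1.8] [-0.49 -0.09 -0.05]
12.29 0.125 [0.5139 0.2414 0.1248] [-0.3 -0.5 -1. ] [-0.46 -0.16  0.01]
12.54 0.123 [0.5138 0.2414 0.1228] [ 0.8 -1.8 -1.8] [-0.5  -0.12  0.05]
12.79 0.122 [0.514  0.2415 0.1219] [-0.  -1.8 -0.7] [-0.55 -0.12  0.02]
13.04 0.121 [0.5142 0.2415 0.1212] [ 0.5 -2.2  1. ] [-0.61 -0.1  -0.01]
13.29 0.12 [0.5148 0.2419 0.1209] [-0.4 -3.4  5. ] [-0.71 -0.05  0.04]
13.54 0.119 [0.5155 0.2422 0.1207] [ 0.3 -2.5  9.3] [-0.78 -0.09  0.01]
end 13.84 [0.5154 0.2422 0.1207] [ 1.2 -1.3  8.3] [-0.76 -0.16  0.01] 0.281
[ 0.25017502  0.68519033 -0.15221451]
```

Contact with the deck at knob z 0.121 (0.120 expected), 8 N. Now I turn the carousel under light pressure, with radial force feedback, watching for the drop.

```bash
cat > turn.py <<'E'
from h import *
import sys,json
th0=2.33; r=.078; zc=.119; th=th0; hist=[]
for i in range(70):
    th+=.04 if th<th0+.24 else .025
    if th>th0+1.43: print("end of range"); break
    er=np.array([np.cos(th),np.sin(th)])
    et=np.array([-er[1],er[0]])
    to([*(AX+r*er),zc],.03); f=np.array(robot.read_force()); k=knob()
    fr=f[:2]@er; ft=f[:2]@et
    if abs(fr)>3: r+=.0002*np.sign(fr)
    d=k[:2]-AX; a=np.arctan2(d[1],d[0])
    print(round(robot.read_t(),2),round(th-th0,3),"act",round(a-th0,3),round(np.hypot(*d)*1e3,1),"z",round(k[2],4),"Fz %.1f Fr %.1f Ft %.1f"%(f[2],fr,ft),flush=True)
    hist.append(k[2])
    if abs(ft)>12 or abs(fr)>12 or f[2]>20: print("force"); break
    if len(hist)>4 and k[2]<np.median(hist[-6:-1])-.0006: print("DROP"); break
json.dump([th,r],open("th.json","w"))
E
python3 turn.py
```

```text
14.09 0.04 act 0.015 77.7 z 0.1208 Fz 8.7 Fr -1.2 Ft 0.2
14.34 0.08 act 0.05 77.9 z 0.1209 Fz 8.2 Fr 0.6 Ft -0.4
14.59 0.12 act 0.084 78.1 z 0.1209 Fz 7.3 Fr 1.3 Ft -2.3
14.84 0.16 act 0.119 78.3 z 0.1208 Fz 7.2 Fr 3.7 Ft -3.5
15.1 0.2 act 0.155 78.4 z 0.1207 Fz 5.1 Fr 2.2 Ft -4.1
15.36 0.24 act 0.193 78.3 z 0.1208 Fz 4.8 Fr 4.0 Ft -4.4
15.61 0.265 act 0.216 78.4 z 0.1208 Fz 5.1 Fr 2.6 Ft -5.5
15.86 0.29 act 0.24 78.4 z 0.1208 Fz 5.7 Fr 3.6 Ft -6.0
16.11 0.315 act 0.265 78.5 z 0.1208 Fz 6.6 Fr 3.2 Ft -5.4
16.36 0.34 act 0.291 78.6 z 0.1208 Fz 5.3 Fr 3.7 Ft -5.2
16.61 0.365 act 0.316 78.7 z 0.1208 Fz 6.2 Fr 2.8 Ft -6.0
16.86 0.39 act 0.341 78.6 z 0.1208 Fz 6.6 Fr 3.0 Ft -5.9
17.11 0.415 act 0.366 78.8 z 0.1208 Fz 6.5 Fr 3.4 Ft -6.2
17.36 0.44 act 0.392 78.8 z 0.1208 Fz 5.6 Fr 2.7 Ft -6.3
17.61 0.465 act 0.417 78.8 z 0.1209 Fz 7.0 Fr 4.1 Ft -6.1
17.86 0.49 act 0.442 78.9 z 0.1208 Fz 6.2 Fr 3.8 Ft -5.4
18.11 0.515 act 0.468 79.0 z 0.1208 Fz 6.6 Fr 2.0 Ft -6.7
18.36 0.54 act 0.493 78.8 z 0.1209 Fz 6.7 Fr 2.6 Ft -6.2
18.61 0.565 act 0.519 78.8 z 0.1209 Fz 7.8 Fr 2.0 Ft -5.4
18.86 0.59 act
[... 259 characters left out ...]
.2 Ft -5.8
20.11 0.715 act 0.672 78.4 z 0.121 Fz 8.8 Fr 2.6 Ft -7.0
20.36 0.74 act 0.697 78.3 z 0.121 Fz 8.4 Fr 2.9 Ft -6.3
20.61 0.765 act 0.723 78.2 z 0.121 Fz 9.1 Fr 3.3 Ft -6.9
20.86 0.79 act 0.748 78.4 z 0.121 Fz 8.7 Fr 2.6 Ft -6.6
21.11 0.815 act 0.774 78.2 z 0.1211 Fz 8.7 Fr 2.6 Ft -7.3
21.36 0.84 act 0.8 78.1 z 0.121 Fz 9.3 Fr 2.0 Ft -7.7
21.61 0.865 act -5.457 78.1 z 0.121 Fz 8.6 Fr 1.7 Ft -6.8
21.86 0.89 act -5.431 78.0 z 0.121 Fz 9.4 Fr 1.7 Ft -7.4
22.11 0.915 act -5.405 77.9 z 0.121 Fz 9.3 Fr 2.5 Ft -7.3
22.36 0.94 act -5.379 77.9 z 0.121 Fz 8.8 Fr 2.2 Ft -6.1
22.61 0.965 act -5.354 77.7 z 0.121 Fz 9.9 Fr 0.9 Ft -6.7
22.86 0.99 act -5.304 79.8 z 0.1194 Fz 0.6 Fr -0.8 Ft -1.4
DROP
```

It found the hole at 0.99 rad: z dropped 1.6 mm and Fz fell to 0. Next I push home gently, creeping forward if it resists.

```bash
cat > home.py <<'E'
from h import *
import json
th,r=json.load(open("th.json")); z=.119; th0=2.33; n=0; k=knob(); r=.078
r=np.hypot(*(k[:2]-AX)); r=min(r,.0795)
for i in range(70):
    er=np.array([np.cos(th),np.sin(th)]); et=np.array([-er[1],er[0]])
    to([*(AX+r*er),z],.03); f=np.array(robot.read_force()); k=knob()
    fr=f[:2]@er; ft=f[:2]@et
    print(round(robot.read_t(),2),"th",round(th-th0,3),"zc",round(z,4),"k",k.round(4),"Fz %.1f Fr %.1f Ft %.1f"%(f[2],fr,ft),flush=True)
    if k[2]<.0985 and f[2]>12: print("HOME?"); break
    if f[2]>22 or np.hypot(fr,ft)>20: print("force"); break
    if abs(fr)>3: r+=.0003*np.sign(fr)
    if f[2]>9 and k[2]>.1: 
        n+=1; th+=.006
        if n>8: print("stuck"); break
    elif abs(ft)>4: th+=.003*np.sign(ft); z-=.0007
    else: z-=.0015
    if z<.089: print("zlim"); break
json.dump([th,r,z],open("th2.json","w"))
E
python3 home.py
```

```text
23.11 th 0.99 zc 0.119 k [0.4892 0.1711 0.1188] Fz 0.2 Fr 0.3 Ft -0.8
23.36 th 0.99 zc 0.1175 k [0.489  0.1709 0.1171] Fz -0.6 Fr -0.4 Ft -1.9
23.61 th 0.99 zc 0.116 k [0.4891 0.171  0.1157] Fz -1.6 Fr 0.7 Ft -2.2
23.86 th 0.99 zc 0.1145 k [0.4892 0.171  0.1144] Fz -0.8 Fr 0.4 Ft -0.8
24.11 th 0.99 zc 0.113 k [0.4892 0.1711 0.1129] Fz -0.3 Fr 0.0 Ft -1.1
24.36 th 0.99 zc 0.1115 k [0.4892 0.171  0.1114] Fz -0.5 Fr 0.5 Ft -0.6
24.61 th 0.99 zc 0.11 k [0.4892 0.1711 0.1099] Fz -0.9 Fr 0.3 Ft -0.4
24.86 th 0.99 zc 0.1085 k [0.4892 0.171  0.1084] Fz -0.5 Fr 0.4 Ft -1.5
25.11 th 0.99 zc 0.107 k [0.4892 0.171  0.1069] Fz -1.5 Fr 0.9 Ft -1.2
25.36 th 0.99 zc 0.1055 k [0.4892 0.171  0.1054] Fz -1.2 Fr -0.2 Ft -1.3
25.61 th 0.99 zc 0.104 k [0.4892 0.171  0.1039] Fz -1.1 Fr 0.5 Ft -2.2
25.86 th 0.99 zc 0.1025 k [0.4892 0.171  0.1023] Fz -1.2 Fr -0.3 Ft -2.4
26.11 th 0.99 zc 0.101 k [0.4892 0.1711 0.1009] Fz -0.3 Fr -0.6 Ft -1.9
26.36 th 0.99 zc 0.0995 k [0.4892 0.1711 0.0994] Fz -0.5 Fr -0.3 Ft -1.6
26.61 th 0.99 zc 0.098 k [0.4894 0.1712 0.0982] Fz 1.1 Fr -0.3 Ft -2.2
26.86 th 0.99 zc 0.0965 k [0.4901 0.1714 0.0979] Fz 12.5 Fr 3.3 Ft -1.1
HOME?
```

Firm stop at knob z ≈ 0.097 in the grasp frame (grasp was 1 mm high), so the collar is on the bush. Release and check.

```bash
python3 - <<'E'
from h import *
k=knob(); robot.move_gripper(.62); st("open")
to([.4892,.1711,.145],.06); to([.4892,.1711,.2],.15); st("up")
robot.goto([.42,-.05,.25],R); robot.dwell(.3); st("away")
a,da=robot.grab_frame("scene"); b,db=robot.grab_frame("top")
hs=lambda p:cv2.inRange(cv2.cvtColor(p,cv2.COLOR_RGB2HSV),(0,180,90),(8,255,255))|cv2.inRange(cv2.cvtColor(p,cv2.COLOR_RGB2HSV),(172,180,90),(180,255,255))
for n,p,d in(("scene",a,da),("top",b,db)):
    u,v=proj(n,[.489,.171,.111]); m=hs(p)>0; yy,xx=np.nonzero(m); s=np.hypot(xx-u,yy-v)<14
    print(n,(u,v),s.sum(), xx[s].mean(),yy[s].mean()); 
    W=[back(n,x,y,d[y,x]) for x,y in zip(xx[s],yy[s])]; print("zmax pct",np.percentile([w[2] for w in W],[10,50,90]),np.median(W,axis=0))
for n,u,w in(("top",319.5,229.5),("top",356,235),("top",382,219)): print(back(n,u,w,db[round(w),round(u)]))
A=cv2.resize(a[215:335,120:320,::-1],None,fx=4,fy=4); cv2.imwrite("pics/end.png",A)
E
```

```text
open 27.58 [0.4892 0.1711 0.0964] [ 0.1  0.1 -0.3] [0.03 0.03 0.02] 0.621
up 29.06 [0.489  0.1711 0.1997] [ 0.5  0.5 -0.7] [ 0.01  0.04 -0.02] 0.623
away 30.32 [ 0.4203 -0.0494  0.2685] [-0.4 -0.2  0.4] [ 0.02  0.03 -0.  ] 0.615
scene (np.float64(238.58267493444313), np.float64(262.85415315548187)) 110 236.55454545454546 263.91818181818184
zmax pct [0.10865131 0.11043372 0.11206716] [0.49128346 0.17491326 0.11043372]
top (np.float64(194.1166954450561), np.float64(209.1390666072081)) 91 193.71428571428572 207.8901098901099
zmax pct [0.1080983  0.1106073  0.11224109] [0.49170749 0.17190085 0.1106073 ]
[ 0.4405557  -0.06705175  0.71652019]
[ 0.43440158 -0.2030674   0.09873437]
[ 0.47515404 -0.28245658  0.01774288]
```

View pics/end.png

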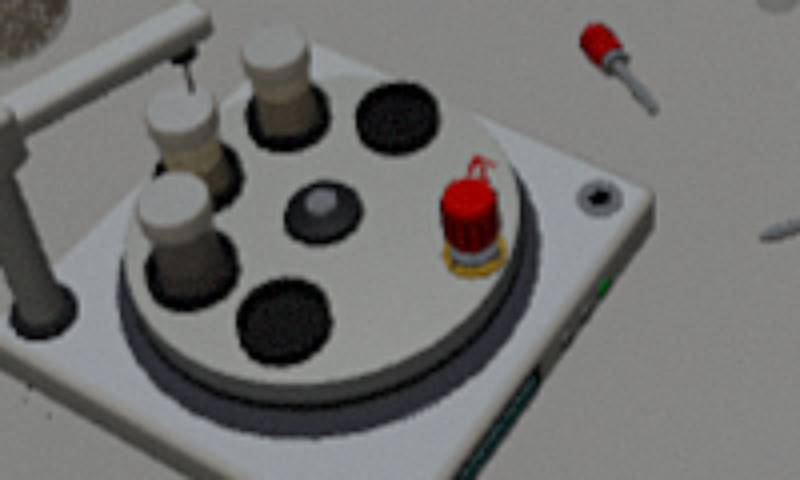

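The knob (crop 470,215) stands upright with its collar on the brass flange. The knob top measures 0.110–0.111 m in both views, which puts the knob centre about 24 mm above the bush mouth. I hand in.

```bash
python3 -c "
from h import *
print(robot.read_t()); robot.job_done()"
```

```text
30.4167
the job is handed in; nothing more can be done
```

The carousel is locked: the pin is fully home in the lock hole and released. I handed the job in at 30.4 s of the 72 s allowed.

**What I did**
- I took the red-knobbed pin from its park hole and lowered it through the brass bush. It stood on the deck at knob z ≈ 0.121 m, against 0.120 m expected.
- I turned the carousel anticlockwise under about 5–10 N. About 0.98 rad further on, the pin dropped 1.6 mm and the vertical force fell to near zero.
- I pushed it down to a firm stop at 12.5 N, then opened the gripper and backed off.

**Last checks**
- **Pin height:** both cameras put the knob top at z ≈ 0.1105 m, so its centre is about 24 mm above the bush mouth.
- **Seating:** the last picture shows the pin upright with its collar on the flange.
- **Contact:** the force reading was near zero after release.
- **Vials and timer:** the second vial is where it was, to within 1 mm. The timer moved at most about 1 mm; its height read 5 mm lower at the same pixel, which I put down to its rim. The first vial was hidden by the arm at the end and I did not measure it again, but the gripper passed well above it.

**Unexpected:** both small decoy pins were found lying on the bench. I don't know whether they toppled by themselves or were brushed. They are not among the judged objects, and both were still on the bench in the last picture.

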